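# Load a culture dish into the plate imager and latch its tray

### The arm

A 7-joint arm with a two-finger parallel gripper is mounted at the origin on the work surface. World frame = base frame: x ahead of the robot, y to its left, z up, the work surface at z = 0. Lengths are in m, angles in rad, forces in N, time in s.
With the tool pointing down it reaches from about 0.4 to 0.9 m from the base axis. Payload 5.5 kg.
Tool frame: the origin (TCP) lies midway between the tips of the shut fingers; the grasp point (between the pads) lies 19 mm behind it (manip.grip_depth is the distance from the TCP to the grasp point, in m); z points along the fingers, x is the direction in which the jaws open and shut, and the axes are right-handed (so a half turn about z gives the same grasp; the last joint's range is limited). The gripper opens to 92 mm and grips with 3 to 60 N. Pads are 19 mm wide; open, the fingers measure 130 mm over their backs; the gripper's body (75 mm by 190 mm) begins 47 mm behind the grasp point.
Start: joints at [1.585, 0.501, -0.427, 1.55, 0.221, 1.138, -0.21], TCP at [0.16, -0.63, 0.227] pointing down, gripper open.
Joint ranges: [-2.88, 2.88], [-0.31, 2.03], [-1.54, 1.56], [0.2, 2.42], [-1.41, 4.55], [0.19, 2.02], [-2.57, 2.57]. Speed limits (rad/s): [2.57, 2.57, 3.14, 3.14, 3.14, 3.14, 3.14].

### API

Orientations are given as a unit quaternion [x, y, z, w].
In Python, from bench import manip, effector, viewer gives the robot as it stands. Calls block until the motion is done:
- manip.move_pose(position, orientation): joint-space move of the TCP to a pose.
- manip.servo_line(position, ori=None, vel=0.15): straight line of the TCP; ori=None keeps the orientation; vel is the mean speed in m/s.
- manip.movej(angles): joint-space move.
- effector.open_jaws() and effector.close(f_grip=None): open the fingers fully, or close them until they stop; f_grip is the grip in N (None keeps the last).
- manip.sleep(seconds).
- manip.solve_ik(position, orientation): joint angles nearest the present ones, or None.
- viewer.get_image(name): name is "scene" or "top"; returns the picture (420x560x3 uint8, red, green, blue); there is no depth.
- viewer.get_calibration(name): a dict with "vfov" (degrees; the focal length in pixels is half the picture's height over the tangent of half this angle, whatever the lens; pixels are square), "cx", "cy" (the principal point, pixels), "dist_coeffs" ([k1, k2, p1, p2, k3] as OpenCV has them; the pictures are not rectified), "eye" and "attitude" of the camera in the world. Camera axes: x right, y down, z forward; pixel columns grow to the right and rows downward; lengths in m; the calibration is good to about 2 mm. A picture is of the moment at which its call begins. get_calibration takes no time and is no camera call.
A pose or a line that the arm cannot do raises manip.PlanningError and nothing moves.
- manip.hand_in(): hands the job in, once; it reports no verdict.
Readings, each from a call of its own:
- manip.current_clock(): time.
- manip.current_q(): joint angles.
- manip.current_joint_velocities(): joint speeds.
- manip.current_tau(): joint torques, N m.
- manip.current_tool_pos(): TCP position.
- manip.current_tcp_rot(): TCP orientation.
- manip.current_force(): force on the tool from outside, world axes, zero at the start.
- manip.current_wrist_torque(): the same for the moment, N m.
- manip.current_finger_gap(): finger opening in m.
Only numpy, scipy, OpenCV 4.12 (cv2) and the standard library are available. Lean on these libraries where they do the work, as an engineer would, in place of code of your own. Each camera call takes 0.05 s, during which the arm holds its last target.

### The job

Set the small lidded culture dish flat into the round nest of the imager's open tray and let go of it. Then gently push the tray in by its front panel until you feel the push-push latch's soft stop, let it come back onto the latch, and check that it stays in. Leave the bottle, the tube rack and the colony counter where they stand.

Things in the scene. Friction and masses are not known exactly. Their poses are not given: they have to be found in the camera images.
- imager: White benchtop plate imager, fixed to the bench: 220 deep (x) x 200 wide (y) mm; front part 80 high; the camera hood, from 118 mm behind the front face, 118 high. Origin: centre of its underside. Its +x axis points into the machine; the bay and tray open towards its -x.
- tray (a joint): How far the grey tray is pushed in (m) along the imager's +x; 0 = fully out, start 0 to 0.020. Friction 1.5 N; from 0.071 an ejector spring pushes back with 5 N, rising to 10 N. A rubber stop (20 N/mm) is met somewhere between 0.094 and 0.117; latched, the tray rests 8 mm short of that stop (0.086 to 0.109). Not latched, it springs out to 0.071 or less.
- tray_front (a point): Centre of the outer face of the tray's flat grey front panel (facing the imager's -x): push here. Panel 120 wide (y), 8 thick, from 10 to 54 mm above the bench; this point is 32 mm up, 130 mm in front of the imager's front face when fully out. Axes as the imager's; moves with the tray.
- nest (a point): Centre of the dish's nest on the tray floor, 25 mm above the bench, 64 mm behind the front panel's outer face. Four lugs, 6 mm high, 18 wide, stand round it on the diagonals, inner faces 32.5 mm from the centre; the x and y sides are free (floor 120 mm wide). The bay it slides into is 64 mm high above the bench.
- dish: Lidded, milky clear plastic culture dish with pale gel, round, 60 mm diameter at the lid (upper 8.5 mm; foot 57 mm), 15 mm high, 28 to 49 g. Origin: centre of its underside, z up. Starts on the bench to the left or right of the tray.
- bottle: Bystander: amber bottle, 54 mm diameter, 120 mm high, standing. Origin: centre of its underside.
- rack: Bystander: green test-tube rack 70 x 140 mm with ten capped tubes, 103 high. Origin: centre of its underside.
- counter: Bystander: white flat colony counter with keys, 75 x 140 x 28 mm. Origin: centre of its underside.
- bay_mouth (a point): Middle of the bay's mouth in the imager's front face, 32 mm above the bench; axes as the imager's. The latch is out of sight inside, its depth +-11 mm from machine to machine. It catches only if the tray is pushed right up to its stop (within 1 mm), then let back; a second push, 12 mm in from rest, frees it again. 14 to 20 N is plenty; over 25 N harms it.
Mind the look-alikes: they are no part of the job. Of the things like the dish, leave any that is orange; of the rest the larger one is meant.

How it is judged:
On the way, in this order (a step that is already met when the one before it is completed fails the run):
1. the dish lies flat in the nest, let go of, with the tray still out (horizontal distance between dish and nest below 0.006 m and z of dish in the frame of nest between -0.003 and 0.003 m and angle between dish's own z axis and vertical below 0.07 rad and contact force between the fingers and dish below 0.05 N and value of joint tray below 0.06 m), for 0.2 s.
2. the tray is pressed in to the latch (value of joint tray above 0.084 m), for 0.05 s.
At the end, for the whole second after the job is handed in: The tray stays latched by itself, at rest and untouched (tray joint between 0.080 and 0.114), with the dish flat in the nest (centre within 6 mm, height within 3 mm, tilt under 0.07 rad) (value of joint tray between 0.08 and 0.114 m and velocity of joint tray between -0.003 and 0.003 m/s and horizontal distance between dish and nest below 0.006 m and z of dish in the frame of nest between -0.003 and 0.003 m and angle between dish's own z axis and vertical below 0.07 rad and contact force between each of the arm, the fingers and tray below 0.05 N).
It fails at once if the tray is pushed or struck with more than 25 N (contact force between any of the fingers, the arm and tray above 25 N).
It fails at once if the bottle, rack or counter is moved by more than 20 mm or tipped (distance of any of bottle, rack, counter from where it was at the start of the episode above 0.02 m or angle between any of bottle, rack's own z axis and vertical above 0.3 rad).
It also fails if it takes over 54 s, if anything falls off the work surface, if the arm or the gripper's body presses on something with over 40 N, if the wrist force passes 120 N, or if a joint passes its speed limit or range.

## Working session

There is one attempt and no reset: what is moved stays moved. The work goes in short steps, each a Python script; the robot and the scene stay as the last script left them, time stands still between calls to the robot, and variables do not carry over. Pictures are saved under pics/ and viewed, and the job is handed in when it is done.

```bash
ls; mkdir -p pics; python3 - <<'E'
from bench import manip, effector, viewer
import cv2
for n in("scene","top"):
    im=viewer.get_image(n); cv2.imwrite(f"pics/{n}0.png",im[:,:,::-1]); print(viewer.get_calibration(n))
print(manip.current_clock(),manip.current_tool_pos(),manip.current_tcp_rot(),manip.current_finger_gap(),manip.grip_depth)
E
```

```text
pics
{'vfov': 54.03499641979504, 'cx': 285.5440531470982, 'cy': 207.1993798183015, 'dist_coeffs': array([-0.07067811,  0.        ,  0.        ,  0.        ,  0.        ]), 'eye': array([0.9377209 , 0.26879263, 0.79192888]), 'attitude': array([ 0.4467334 ,  0.8427843 , -0.26669748, -0.13789977])}
{'vfov': 48.653128176100566, 'cx': 274.01388684187634, 'cy': 208.9907966312522, 'dist_coeffs': array([0.02135292, 0.        , 0.        , 0.        , 0.        ]), 'eye': array([ 0.43949227, -0.00219731,  1.03746637]), 'attitude': array([ 0.71479137, -0.69814571,  0.03807346, -0.01470625])}
0.1 [ 0.15985724 -0.6293668   0.22576653] [ 7.89389857e-01 -6.13891558e-01 -6.91427290e-04 -5.75271792e-04] 0.0918813707034722 0.0188
```

View pics/scene0.png

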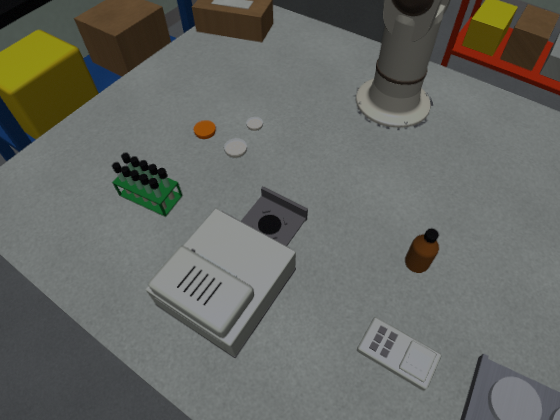

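View pics/top0.png

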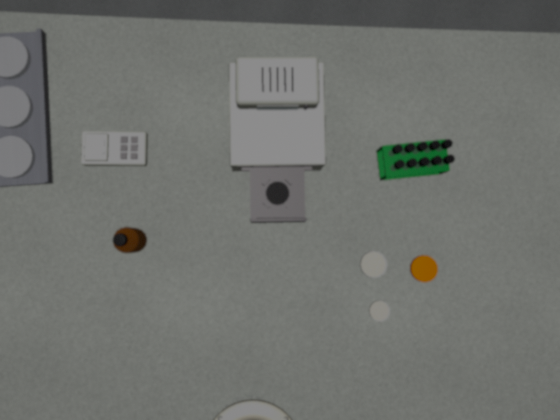

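```bash
cat > h.py <<'E'
import numpy as np, cv2
from scipy.spatial.transform import Rotation as R
from bench import manip, effector, viewer
def K(c,h=420):
    f=h/2/np.tan(np.radians(c['vfov'])/2); return np.array([[f,0,c['cx']],[0,f,c['cy']],[0,0,1]])
def p2w(n,px,z):
    c=viewer.get_calibration(n)
    u=cv2.undistortPoints(np.array(px,float).reshape(-1,1,2),K(c),c['dist_coeffs']).reshape(-1,2)
    d=R.from_quat(c['attitude']).apply(np.c_[u,np.ones(len(u))])
    return c['eye']+d*((z-c['eye'][2])/d[:,2])[:,None]
def w2p(n,P):
    c=viewer.get_calibration(n); r=R.from_quat(c['attitude']).inv()
    rv=r.as_rotvec(); t=-r.apply(c['eye'])
    return cv2.projectPoints(np.array(P,float).reshape(-1,3),rv,t,K(c),c['dist_coeffs'])[0].reshape(-1,2)
def crop(n,im,x0,y0,x1,y1,s,name):
    cv2.imwrite(name,cv2.resize(im[y0:y1,x0:x1,::-1],None,fx=s,fy=s,interpolation=cv2.INTER_CUBIC))
E
python3 - <<'E'
from h import *
t=cv2.imread('pics/top0.png')[:,:,::-1]; s=cv2.imread('pics/scene0.png')[:,:,::-1]
crop('top',t,220,150,460,330,3.3,'pics/topc.png')
crop('scene',s,180,100,320,250,4,'pics/scenec.png')
g=lambda n,p,z:print(n,p,z,p2w(n,p,z).round(4).tolist())
# blobs
for n,im,seeds in(('top',t,[(374,264),(380,311),(424,268)]),('scene',s,[(235,147),(255,123),(204,129)])):
    for sd in seeds:
        m=np.zeros((422,562),np.uint8); a=cv2.GaussianBlur(np.ascontiguousarray(im),(3,3),0)
        cv2.floodFill(a,m,sd,0,(22,)*3,(22,)*3,4|(255<<8)|cv2.FLOODFILL_FIXED_RANGE|cv2.FLOODFILL_MASK_ONLY)
        c=max(cv2.findContours(m[1:-1,1:-1],cv2.RETR_EXTERNAL,cv2.CHAIN_APPROX_NONE)[0],key=len)
        (x,y),(w,h),_=cv2.fitEllipse(c); W=p2w(n,c.reshape(-1,2),.015)
        print(n,(round(x,1),round(y,1)),round(w,1),round(h,1),p2w(n,[(x,y)],.015).round(4),np.ptp(W,axis=0).round(4))
E
```

```text
top (378.3, 297.4) 68.2 88.5 [[ 0.3279 -0.2679  0.015 ]] [0.1919 0.2166 0.    ]
top (378.3, 297.4) 68.2 88.5 [[ 0.3279 -0.2679  0.015 ]] [0.1919 0.2166 0.    ]
top (423.5, 268.3) 22.9 24.2 [[ 0.3935 -0.3679  0.015 ]] [0.0506 0.0533 0.    ]
scene (235.7, 145.3) 16.6 24.3 [[ 0.4025 -0.2568  0.015 ]] [0.0663 0.0587 0.    ]
scene (254.0, 121.3) 11.5 17.5 [[ 0.305  -0.2708  0.015 ]] [0.0478 0.046  0.    ]
scene (204.1, 128.2) 13.2 20.0 [[ 0.4002 -0.3668  0.015 ]] [0.0528 0.0522 0.    ]
```

View pics/topc.png

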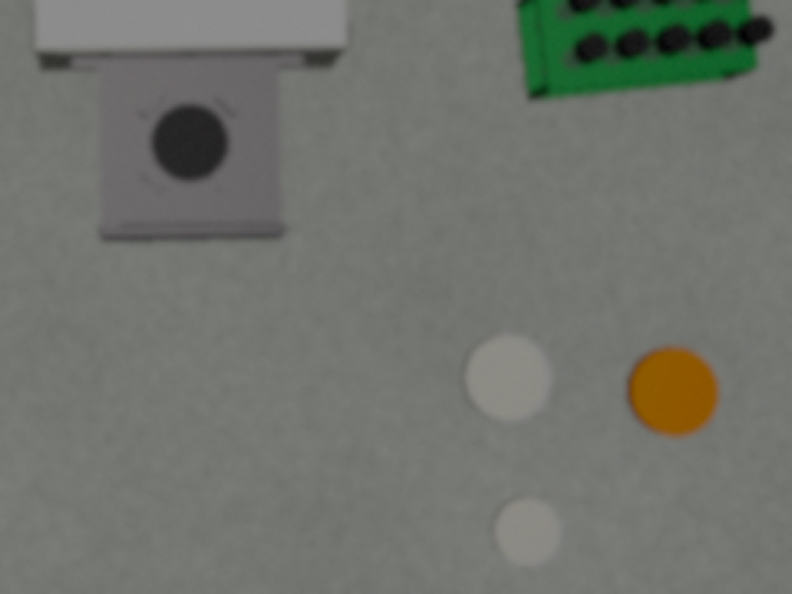

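View pics/scenec.png

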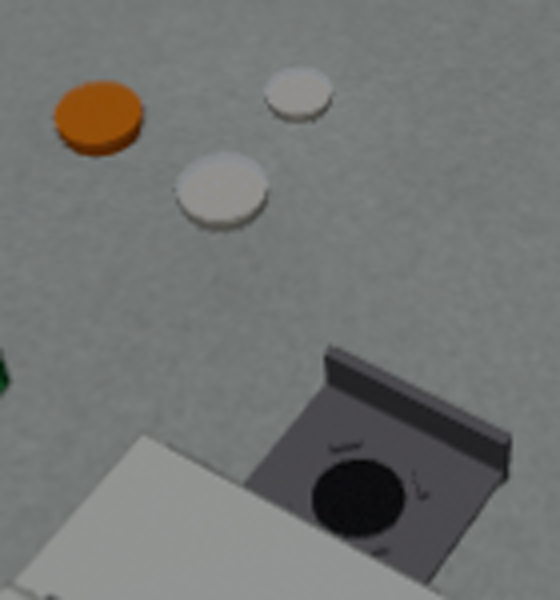

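```bash
cat >> h.py <<'E'
def blob(n,im,c,r,z,dark=False):
    x0,y0=int(c[0]-r),int(c[1]-r); a=im[y0:y0+2*r,x0:x0+2*r].max(2) if dark else im[y0:y0+2*r,x0:x0+2*r].min(2)
    a=cv2.resize(np.ascontiguousarray(a),None,fx=8,fy=8,interpolation=cv2.INTER_CUBIC)
    _,m=cv2.threshold(a,0,255,(cv2.THRESH_BINARY_INV if dark else cv2.THRESH_BINARY)+cv2.THRESH_OTSU)
    k=max(cv2.findContours(m,cv2.RETR_EXTERNAL,cv2.CHAIN_APPROX_NONE)[0],key=cv2.contourArea).reshape(-1,2)
    px=(k+.5)/8-.5+[x0,y0]; W=p2w(n,px,z)
    (x,y),(w,h),_=cv2.fitEllipse(W[:,:2].astype(np.float32)*1000)
    return np.array([x,y,w,h])
E
python3 - <<'E'
from h import *
t=cv2.imread('pics/top0.png')[:,:,::-1]; s=cv2.imread('pics/scene0.png')[:,:,::-1]
np.set_printoptions(suppress=True,precision=1)
print('big top',blob('top',t,(374,264),20,.015)); print('big scene',blob('scene',s,(235,146.5),17,.013))
print('small top',blob('top',t,(380,311),16,.012)); print('orange',blob('top',t,(424,268),20,.015))
print('nest top',blob('top',t,(277.5,193),16,.025,True)); print('nest scene',blob('scene',s,(269.5,224.5),14,.025,True))
# imager corners/front edge lines
for nm,p,z in [('front top edge L',(231,165),.08),('R',(325,165),.08)]: print(nm,p2w('top',[p],z)*1000)
for nm,p,z in [('panel top outer L',(250.6,220.5),.054),('R',(305.5,219.5),.054)]: print(nm,p2w('top',[p],z)*1000)
crop('top',t,220,40,340,240,4,'pics/t2.png') 
crop('top',t,225,155,335,232,7,'pics/t2.png')
crop('scene',s,225,180,315,250,8,'pics/s2.png')
E
```

```text
big top [ 400.2 -258.6   56.8   58.1]
big scene [ 403.2 -258.6   57.9   58.8]
small top [ 298.2 -272.7   43.6   45.1]
orange [ 395.4 -368.   102.6  105.6]
nest top [551.6 -40.8  49.7  50.1]
nest scene [555.  -41.1  51.9  52.2]
front top edge L [[600.8  58.3  80. ]]
R [[ 606.3 -137.6   80. ]]
panel top outer L [[487.8  15.1  54. ]]
R [[ 492.7 -101.3   54. ]]
```

View pics/t2.png

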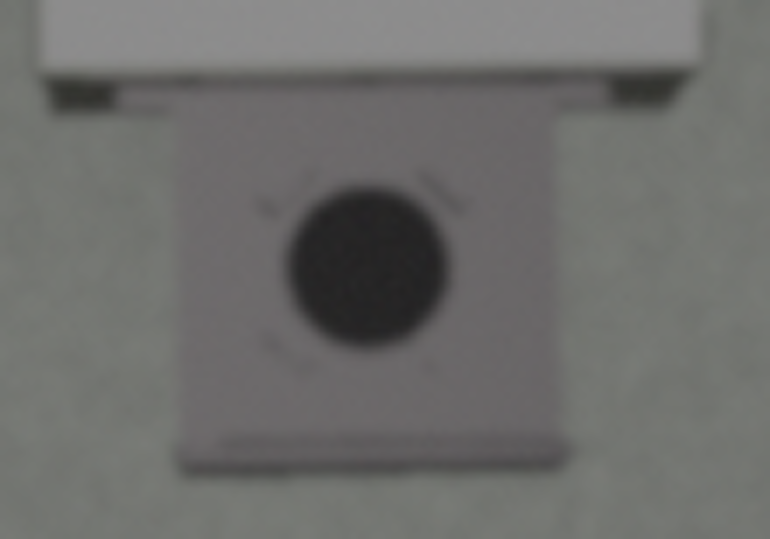

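View pics/s2.png

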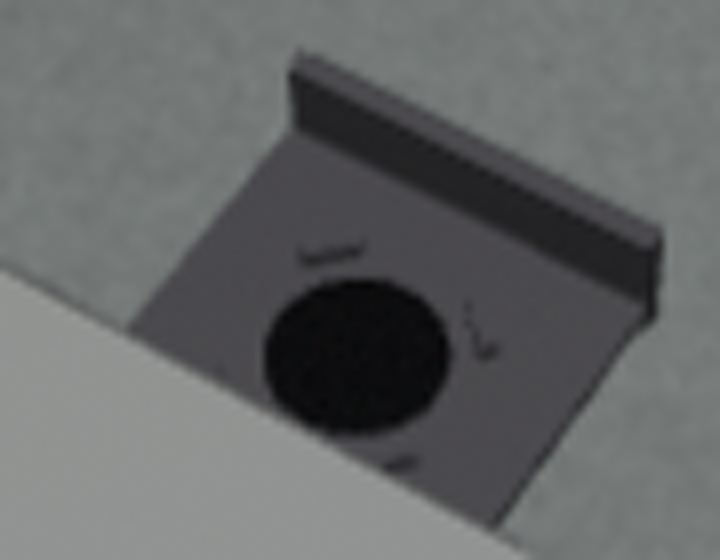

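Three dish-like things appear in the top picture:
- Orange, (424,268): excluded.
- Small white, (380,311): about 45 mm across.
- Large white, (374,264): about 58–60 mm across, matching the 60 mm lid. This is the dish, and the crop confirms it.

The nest's black disc is at (277.5,193). The panel, nest and imager-front measurements agree with each other, giving a tray value of about 16 mm.

```bash
cat >> h.py <<'E'
PSI=0.033
DISH=np.array([.4017,-.2586]); NEST=np.array([.5533,-.0410])
def down(psi=PSI):
    x=np.array([np.sin(psi),-np.cos(psi),0]); z=np.array([0,0,-1.]); return R.from_matrix(np.c_[x,np.cross(z,x),z]).as_quat()
def st(t=''): print(t,round(manip.current_clock(),2),np.round(manip.current_tool_pos(),4),'F',np.round(manip.current_force(),2),'gap',round(manip.current_finger_gap(),4))
E
python3 - <<'E'
from h import *
q=down()
for p in [(*DISH,.1),(*DISH,.003),(*NEST,.13),(*NEST,.028),(.46,-.044,.1),(.46,-.044,.028),(.6,-.04,.028)]:
    s=manip.solve_ik(list(p),q); print(p,None if s is None else np.round(s,2))
manip.move_pose([*DISH,.09],q); st('above')
im=viewer.get_image('scene'); cv2.imwrite('pics/above.png',im[:,:,::-1])
E
```

```text
(np.float64(0.4017), np.float64(-0.2586), 0.1) [ 1.02  0.41 -0.6   2.07  0.33  0.75 -1.32]
(np.float64(0.4017), np.float64(-0.2586), 0.003) [ 0.91  0.58 -0.47  2.11  0.49  0.56 -1.45]
(np.float64(0.5533), np.float64(-0.041), 0.13) [ 0.67  0.56 -0.84  1.87  0.51  0.94 -1.94]
(np.float64(0.5533), np.float64(-0.041), 0.028) [ 0.5   0.66 -0.61  1.92  0.55  0.73 -1.97]
(0.46, -0.044, 0.1) [ 0.78  0.47 -0.89  2.1   0.52  0.8  -1.97]
(0.46, -0.044, 0.028) [ 0.59  0.56 -0.66  2.14  0.59  0.63 -2.02]
(0.6, -0.04, 0.028) [ 0.46  0.72 -0.59  1.8   0.54  0.79 -1.94]
above 1.79 [ 0.4018 -0.2599  0.0903] F [ 0.77 -0.14  0.08] gap 0.0919
```

View pics/above.png

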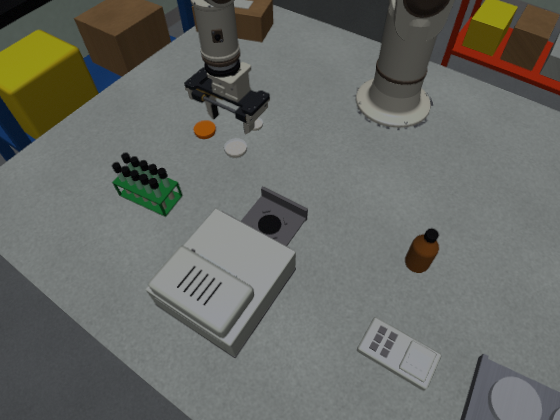

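The open fingers straddle the white dish at (235,147), and the orange dish at (204,129) is outside them. I'll descend and grip.

```bash
python3 - <<'E'
from h import *
q=down()
manip.servo_line([*DISH,.02],q,vel=.1); st()
manip.servo_line([*DISH,.004],q,vel=.05); st('low')
effector.close(8); st('closed')
manip.servo_line([*DISH,.11],q,vel=.12); st('lift')
manip.sleep(.1)
for n in('scene','top'):
    im=viewer.get_image(n); cv2.imwrite(f'pics/lift_{n}.png',im[:,:,::-1])
    a,b=((170,60,290,180) if n=='scene' else (310,200,440,320)),0
    crop(n,im,*a,5 if n=='scene' else 4.5,f'pics/liftc_{n}.png')
st()
E
```

```text
2.69 [ 0.4021 -0.2587  0.0203] F [-0.55 -0.42 -0.42] gap 0.0919
low 3.16 [ 0.4014 -0.2584  0.0037] F [1.2  0.44 0.01] gap 0.0914
closed 3.77 [ 0.4017 -0.2586  0.0041] F [-0.12  0.41  0.72] gap 0.0596
lift 4.81 [ 0.4011 -0.2584  0.1094] F [-0.45  0.48 -0.47] gap 0.0593
 5.01 [ 0.4013 -0.2582  0.1093] F [0.36 0.03 0.67] gap 0.0594
```

View pics/liftc_scene.png

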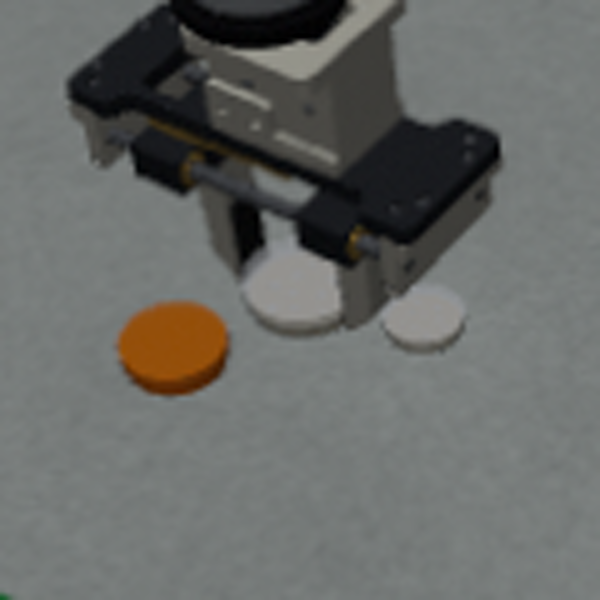

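View pics/liftc_top.png

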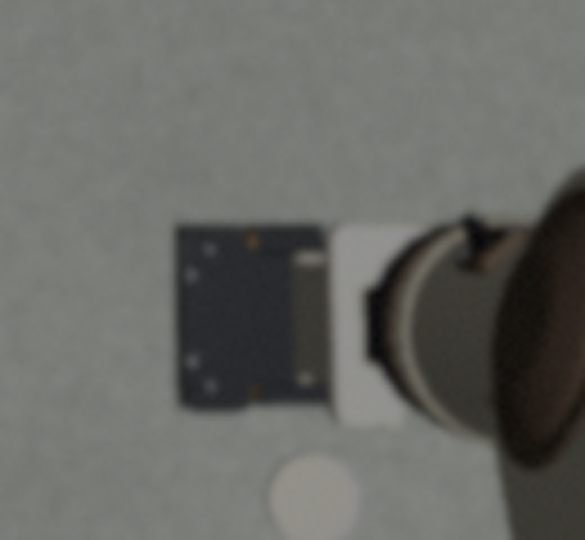

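Lifted: the dish sits level between the pads at about (296,290) in the crop, and the gap is 59.4 mm, which matches the lid. Next I'll carry it over the nest and check before lowering.

```bash
python3 - <<'E'
from h import *
q=down()
manip.servo_line([*NEST,.11],q,vel=.15); st('over')
manip.servo_line([*NEST,.05],q,vel=.1); st('50mm')
manip.sleep(.1)
im=viewer.get_image('scene'); crop('scene',im,200,130,340,250,5,'pics/over.png'); st()
E
```

```text
over 6.92 [ 0.5529 -0.042   0.1099] F [-0.41 -0.44 -0.62] gap 0.0594
50mm 7.67 [ 0.5536 -0.0408  0.0502] F [-0.4   0.36 -0.31] gap 0.0595
 7.83 [ 0.554  -0.041   0.0508] F [-0.61 -0.85 -0.88] gap 0.0596
```

View pics/over.png

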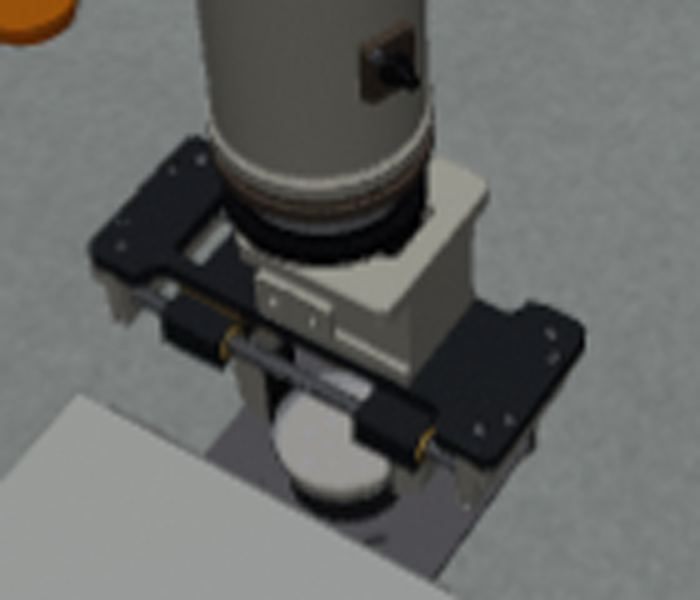

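The dish hangs over the black disc, clear of the imager edge. Lowering now.

```bash
python3 - <<'E'
from h import *
q=down()
for z in(.034,.0315,.030,.0293):
    manip.servo_line([*NEST,z],q,vel=.03); manip.sleep(.1); st(z)
    f=np.mean([manip.current_force() for _ in range(5)],0); print(f.round(2))
    if abs(f[2])>4: break
effector.open_jaws(); st('open'); manip.sleep(.1)
manip.servo_line([*NEST,.13],q,vel=.1); st('up')
manip.servo_line([.42,-.046,.13],q,vel=.2); st('back')
for n in('scene','top'):
    im=viewer.get_image(n); cv2.imwrite(f'pics/pl_{n}.png',im[:,:,::-1])
    crop(n,im,*((220,170,320,260) if n=='scene' else (225,150,335,232)),7,f'pics/plc_{n}.png')
E
```

```text
0.034 8.61 [ 0.5535 -0.0409  0.0341] F [ 0.18  0.34 -0.15] gap 0.0596
[ 0.18  0.34 -0.15]
0.0315 8.96 [ 0.5533 -0.041   0.0315] F [ 0.56  0.42 -0.35] gap 0.0594
[ 0.56  0.42 -0.35]
0.03 9.31 [ 0.5533 -0.041   0.03  ] F [ 0.98 -0.44 -0.44] gap 0.0599
[ 0.98 -0.44 -0.44]
0.0293 9.66 [ 0.5533 -0.041   0.0293] F [-0.45 -0.68 -0.66] gap 0.0597
[-0.45 -0.68 -0.66]
open 10.38 [ 0.5533 -0.041   0.0293] F [ 0.31 -0.26 -0.46] gap 0.0917
up 11.64 [ 0.5527 -0.0411  0.1293] F [1.19 0.4  0.07] gap 0.0921
back 12.46 [ 0.4215 -0.0461  0.1304] F [ 0.54 -0.01 -0.31] gap 0.0914
```

View pics/plc_scene.png

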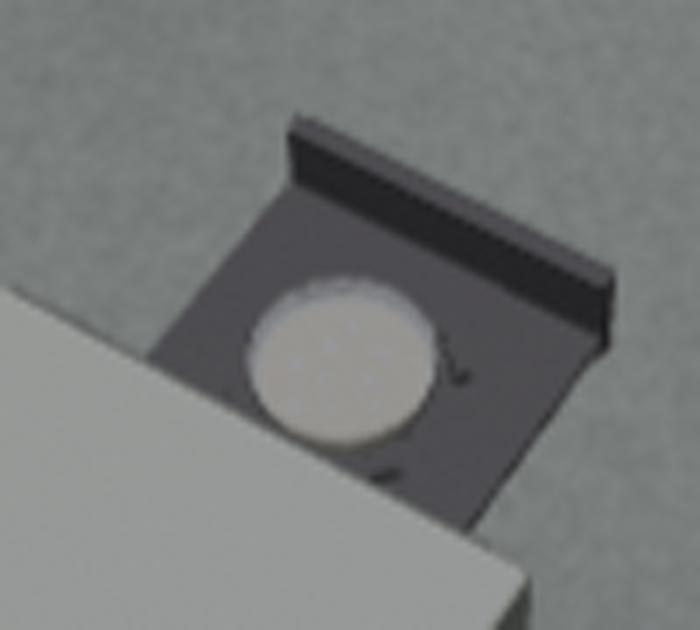

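View pics/plc_top.png

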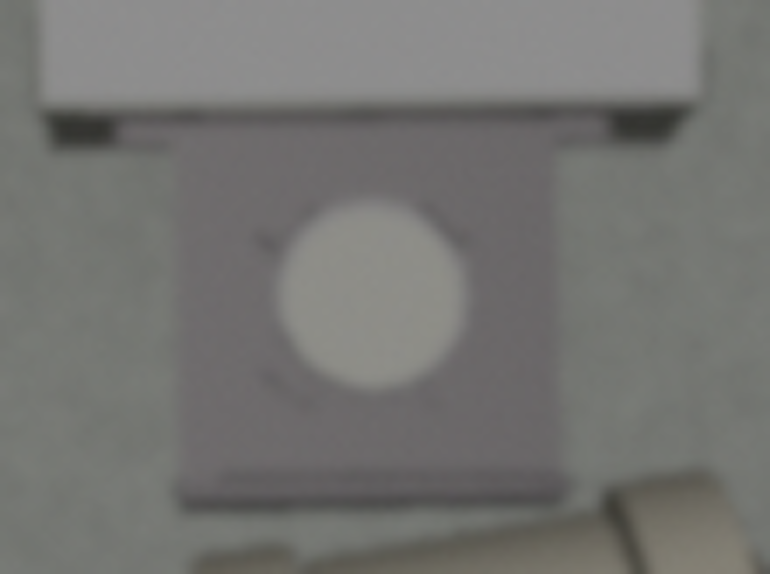

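```bash
python3 - <<'E'
from h import *
t=cv2.imread('pics/pl_top.png')[:,:,::-1];s=cv2.imread('pics/pl_scene.png')[:,:,::-1]
np.set_printoptions(suppress=True,precision=1)
print(blob('top',t,(278,192),19,.04), 'nest 551.6 -40.8'); print(blob('scene',s,(268.5,221),13,.04),'nest 555 -41.1')
# close & approach the panel
q=down()
effector.close(20); st('closed')
manip.servo_line([.44,-.0445,.030],q,vel=.15); st('low')
for _ in range(6): manip.sleep(.05); st()
im=viewer.get_image('scene'); crop('scene',im,200,100,340,240,4.2,'pics/pre.png')
E
```

```text
[552.5 -41.4  56.9  58.6] nest 551.6 -40.8
[557.1 -41.2  56.3  59.1] nest 555 -41.1
closed 14.0 [ 0.4 -0.   0.1] F [-0.2  0.6  0.5] gap 0.0001
low 14.83 [ 0.4 -0.   0. ] F [-0.3  0.4  1.6] gap 0.0005
 14.88 [ 0.4 -0.   0. ] F [0.1 0.6 0.7] gap 0.0003
 14.93 [ 0.4 -0.   0. ] F [ 0.2 -0.  -0.1] gap 0.0003
 14.98 [ 0.4 -0.   0. ] F [-0.2  1.1  0.5] gap 0.0001
 15.03 [ 0.4 -0.   0. ] F [-0.6 -0.4 -0.2] gap 0.0003
 15.08 [ 0.4 -0.   0. ] F [0.1 0.  0.6] gap 0.0009
 15.13 [ 0.4 -0.   0. ] F [ 0.2 -0.4 -0.4] gap 0.0004
```

View pics/pre.png

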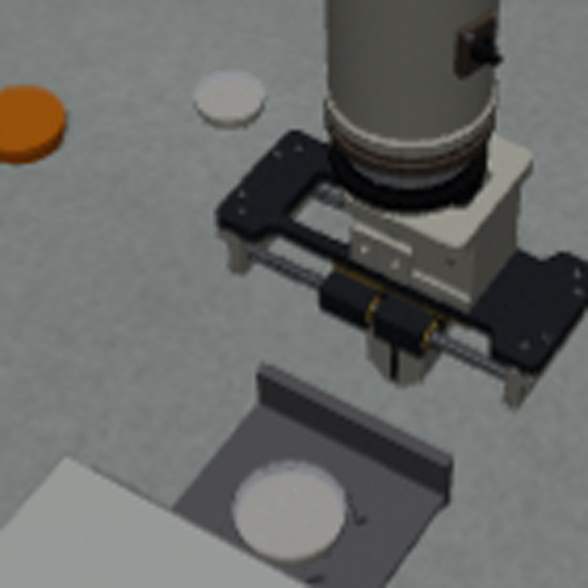

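The dish is seated within about 2 mm of the nest centre in both views and lies flat. Now the guarded push along the imager's +x.

```bash
cat > push.py <<'E'
from h import *
q=down(); d=np.array([np.cos(PSI),np.sin(PSI),0]); P0=np.array([.490,-.0432,.030])  # panel est.
def go(s,v): manip.servo_line(list(P0+d*s),q,vel=v)   # s: TCP advance relative to panel start est.
def fx(n=4):
    a=[]
    for _ in range(n): manip.sleep(.02); a.append(-manip.current_force()@d)
    return float(np.mean(a))
E
python3 - <<'E'
from push import *
go(-.020,.1); print(fx())
for s in(-.012,-.008,-.004,0.,.010,.025,.038):
    go(s,.03); print(s,round(fx(),2),round(manip.current_clock(),2),np.round(manip.current_tool_pos(),4))
im=viewer.get_image('scene'); crop('scene',im,200,100,340,240,4.2,'pics/push1.png')
E
```

```text
0.17962622946110224
-0.012 0.68 16.18 [ 0.478  -0.0435  0.03  ]
-0.008 0.76 16.53 [ 0.4821 -0.0435  0.03  ]
-0.004 0.39 16.88 [ 0.4864 -0.0433  0.0301]
0.0 0.29 17.23 [ 0.4905 -0.0432  0.0301]
0.01 -0.68 17.78 [ 0.5006 -0.0428  0.0301]
0.025 -0.1 18.5 [ 0.5155 -0.0423  0.0302]
0.038 -0.09 19.15 [ 0.5285 -0.0419  0.0301]
```

View pics/push1.png

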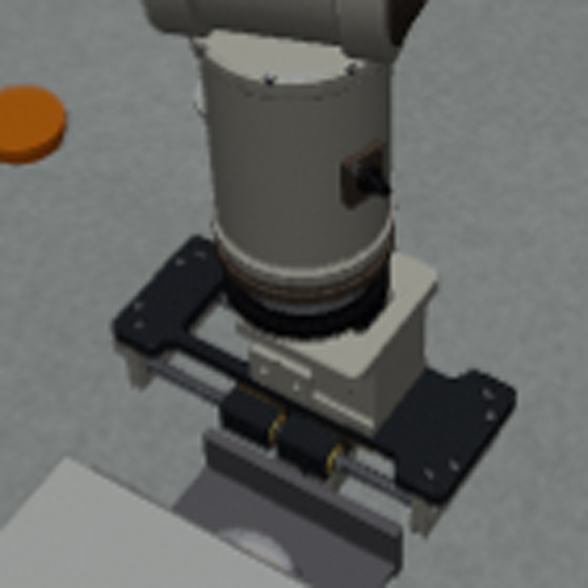

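The fingers rest against the panel and the tray has moved in to about 0.064. Now I'll find where the spring starts, then make fine steps to the stop.

```bash
python3 - <<'E'
from push import *
s=.038; s0=None
while s<.056:
    s+=.002; go(s,.03); f=fx(3); print(round(s,4),round(f,2))
    if f>8: break
    if f>2.5 and s0 is None: s0=s
    if s0 and s>=s0+.014: break
print('spring at',s0,manip.current_clock(),np.round(manip.current_tool_pos(),4))
E
```

```text
0.04 0.51
0.042 0.9
0.044 1.11
0.046 0.17
0.048 4.97
0.05 5.46
0.052 6.18
0.054 6.55
0.056 6.65
spring at 0.04800000000000001 21.9 [ 0.544  -0.0414  0.0295]
```

```bash
python3 - <<'E'
from push import *
s=.056
while s<.110:
    f=fx(3)
    x=(np.array(manip.current_tool_pos())-P0)@d
    print(round(s*1e3,1),round(x*1e3,2),round(f,2),round(manip.current_clock(),1))
    if f>15.5: break
    s+=.001 if f<10.5 else .0005
    go(s,.02)
    if manip.current_clock()>43: print('time');break
print('z',manip.current_tool_pos())
open('s.txt','w').write(str(s))
E
```

```text
56.0 53.95 6.59 21.9
57.0 54.81 7.09 22.2
58.0 55.72 7.54 22.6
59.0 56.7 7.56 22.9
60.0 57.64 7.69 23.1
61.0 58.58 7.69 23.4
62.0 59.54 7.38 23.8
63.0 60.46 7.72 24.1
64.0 61.42 8.15 24.4
65.0 62.39 8.4 24.6
66.0 63.35 7.79 24.9
67.0 64.3 8.9 25.2
68.0 65.3 8.85 25.6
69.0 66.27 7.89 25.9
70.0 67.24 8.92 26.1
71.0 68.15 8.79 26.4
72.0 69.15 8.83 26.8
73.0 70.08 8.9 27.1
74.0 71.03 9.07 27.4
75.0 71.98 9.11 27.6
76.0 72.93 9.37 27.9
77.0 73.9 9.53 28.2
78.0 74.7 10.34 28.6
79.0 75.05 11.77 28.9
79.5 75.07 13.81 29.1
80.0 75.16 13.96 29.4
80.5 75.22 15.62 29.8
z [ 0.56517889 -0.04058163  0.02943367]
```

The stop is clear: the TCP stalled at 75.1 mm (tray about 0.10) while the force rose to 15.6 N. Now I'll ease off slowly.

```bash
python3 - <<'E'
from push import *
s=.0805
for ds in(.078,.076,.074,.072,.070,.068,.066,.062,.05):
    go(ds,.02); x=(np.array(manip.current_tool_pos())-P0)@d; print(ds,round(x*1e3,2),round(fx(2),2))
manip.servo_line([.44,-.0445,.06],q,vel=.12)
manip.servo_line([.38,-.16,.15],q,vel=.2); print(manip.current_clock())
for n in('scene','top'):
    im=viewer.get_image(n); cv2.imwrite(f'pics/end_{n}.png',im[:,:,::-1])
    crop(n,im,*((200,160,320,260) if n=='scene' else (225,130,335,232)),5.5,f'pics/endc_{n}.png')
E
```

```text
0.078 74.49 10.45
0.076 73.13 8.93
0.074 71.32 8.21
0.072 69.48 7.69
0.07 67.61 7.09
0.068 66.28 5.15
0.066 66.03 2.36
0.062 62.76 -0.1
0.05 50.11 -0.52
34.8833
```

View pics/endc_scene.png

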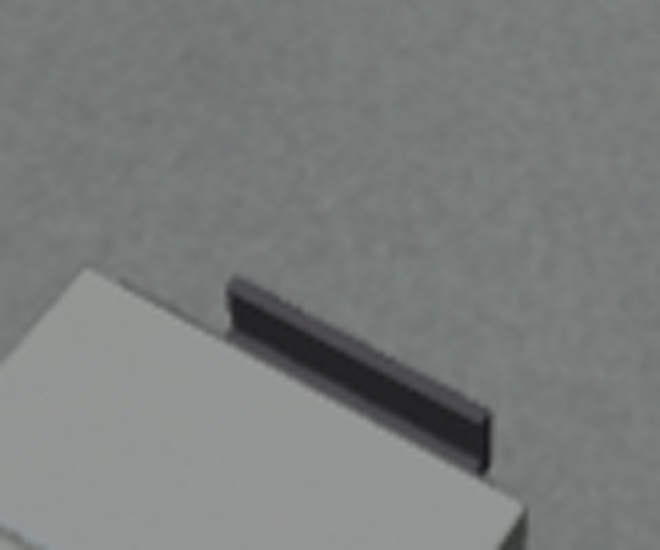

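View pics/endc_top.png

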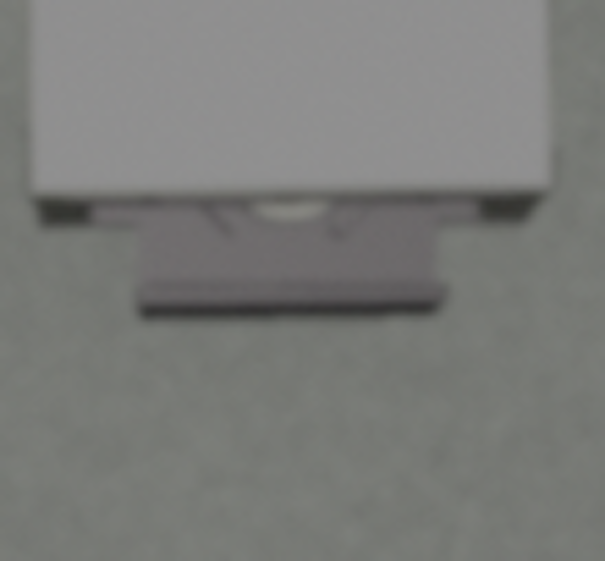

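The tray held: contact vanished at about 66 mm, 8–9 mm back from the stop. One more picture checks that it is at rest and compares the distance it moved.

```bash
python3 - <<'E'
from h import *
manip.sleep(.8)
a=cv2.imread('pics/end_top.png')[:,:,::-1].astype(int); b=viewer.get_image('top').astype(int)
s0=cv2.imread('pics/end_scene.png')[:,:,::-1].astype(int); s1=viewer.get_image('scene').astype(int)
print('diff top/scene',abs(a-b)[130:232,225:335].mean(),abs(s0-s1)[160:260,200:320].mean())
def edge(im): # outer panel edge: strongest drop along the mid columns
    p=im[165:235,255:300].mean((1,2)); print(np.round(p,0).astype(int)); 
t0=cv2.imread('pics/top0.png')[:,:,::-1]; edge(t0.astype(float)); edge(b.astype(float))
x=lambda r:p2w('top',[(278,r)],.054)[0]
print('move px 220.0 -> 184.5', (x(184.5)-x(220.))*1000)
cv2.imwrite('pics/final.png',b[:,:,::-1].astype(np.uint8)); print(manip.current_clock())
E
```

```text
diff top/scene 0.5100118835412953 0.41647222222222224
[ 98  87  93 102 105 106 106 106 106 106 106 106 106 106 105 104 100  93
  86  81  79  77  76  74  73  72  71  71  71  71  72  73  74  75  77  79
  82  86  91  98 102 104 105 105 105 106 106 106 106 105 105 102  96  94
  95  89  80  86 103 114 116 117 117 117 117 117 117 117 117 117]
[101  94 102 109 109 107 106 107 108 109 109 109 109 109 108 105  99  97
  97  87  66  55  76 101 113 117 118 118 118 118 118 118 118 118 119 119
 119 119 119 120 120 120 120 119 119 119 120 120 120 121 121 120 120 120
 120 121 120 120 120 120 120 120 120 120 120 120 120 120 120 120]
move px 220.0 -> 184.5 [75.78384065  1.64237349  0.        ]
35.8833
```

View pics/final.png

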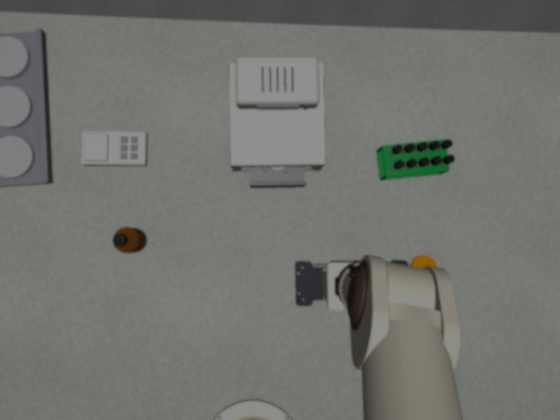

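The tray front at (277,183) is unchanged a second later. It has travelled about 75 mm from the start value of about 16 mm, so it stands at about 0.091. The bottle (128,240), rack (415,160) and counter (114,148) are where they were, and the arm is clear.

```bash
python3 -c "
from bench import manip
manip.hand_in(); print(manip.current_clock())"
```

```text
the job is handed in; nothing more can be done
the job is handed in; nothing more can be done
```

The dish is in the nest, the tray is latched, and I handed the job in at about 36 s on the clock, under the 54 s limit.

- **Dish:** I picked the larger white dish, about 58–60 mm across, and left the orange one and the 45 mm one alone. After release both camera views put it flat, within about 1–2 mm of the nest centre.
- **Push:** The TCP stalled 75 mm along the push, at a tray value of about 0.10, and the force rose to 15.6 N. That was the highest reading at any step, well under the 25 N limit.
- **Latch:** As I eased off, the tray followed back 8–9 mm, then contact dropped to zero. Pictures 1 s apart show it at rest, and the estimated tray value is about 0.091.
- **Bystanders:** The bottle, rack and counter stand where they did at the start.

**Limits of the checks:**
- The two cameras differ by about 3 mm in x, within their stated calibration, so I used the average for the dish and nest.
- The dish was only partly visible once the tray was in, so I could not re-measure its seating there; the visible edge looked in place.

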